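# Slide the offering box home against its stop rail

## Task

The tall, top-heavy offering box has been left out in the middle of the table. Push it with your fingertips low down, at the dark steel band round its foot, so that it slides without tipping until its broad side stands flush against the dark wooden stop rail, with no corner beyond the rail's ends; then move your hand away. Do not lift the box, and leave the other things on the table where they are.

Things in the scene. Friction and masses are not known exactly. Their poses are not given: they have to be found in the camera images.
- offering_box: Tall loose wooden box, slats and round hole on top, 1.1 to 1.7 kg; slides under a push of 5 to 12 N, can tip if pushed higher than about 75 mm. Wooden body 170 (its x) x 100 (its y) x 230 mm high, slats to 238 mm; at its foot a dark steel band 60 mm high, 176 (x) x 106 mm (y), 3 mm proud. Origin: centre of underside; z up. Its broad sides face its +y and -y.
- stop_rail: Dark wooden stop rail screwed to the table, a low straight bar 280 mm long (its x) by 25 mm (its y) by 25 mm high. Origin: centre of its underside; z up. It lies to the left or to the right of the offering box, always with its long side (+y or -y) roughly facing the box.
- flat_box: Low lidded wooden box fixed to the table on the side of the offering box away from the rail, 154 mm (x) by 74 mm (y) by 38 mm high. Origin: centre of its underside. Not part of the work.
- bell_bowl: Brass bell bowl, 90 mm across, 60 mm high, loose. Origin: centre of its underside. Leave it alone.
- incense_cup: Blue ceramic cup, 60 mm across, 75 mm high, loose. Origin: centre of its underside. Leave it alone.
- candle_short: Short white candle in a brass foot 54 mm across, 60 mm high in all, loose. Origin: centre of its underside. Leave it alone.
- candle_tall: Taller white candle in a brass foot 54 mm across, 90 mm high in all, loose. Origin: centre of its underside. Leave it alone.
- match_box: Cardboard match box 55 x 36 x 16 mm, lying loose. Origin: centre of its underside. Leave it alone.
- bell_striker: Padded bell striker 140 mm long (its x), 25 mm high, lying loose. Origin: on its underside near mid-length. Leave it alone.

How it is judged:
By the outcome, as a careful person would: the job done as asked, in the order asked, and still so for the second after the job is handed in, with the robot touching nothing.
It also fails if it takes over 43 s, if anything falls off the work surface, if the arm or the gripper's body presses on something with over 40 N, if the wrist force passes 120 N, or if a joint passes its speed limit or range.

## Robot

A 6-joint arm with a two-finger parallel gripper is mounted at the origin on the work surface. World frame = base frame: x ahead of the robot, y to its left, z up, the work surface at z = 0. Lengths are in mm, angles in degrees, forces in N, time in s.
With the tool pointing down it reaches from about 350 to 850 mm from the base axis. Payload 8.1 kg.
Tool frame: the origin (TCP) lies midway between the tips of the shut fingers; the grasp point (between the pads) lies 19 mm behind it; z points along the fingers, y is the line along which they close (so a half turn about z gives the same grasp; the last joint's range is limited). The gripper opens to 85 mm and grips with 20 to 120 N. Pads are 22 mm wide; open, the fingers measure 114 mm over their backs; the gripper's body (76 mm by 85 mm) begins 54 mm behind the grasp point. The pads swing forward as they close: fully open they stand 13 mm farther back than shut.
Start: joints at [66.841, 7.471, 85.268, -0, 87.261, -4.893], TCP at [188.035, 569.779, 231.292] pointing down, gripper open.
Joint ranges: [-169.43, 169.43], [-51.17, 129.36], [1.28, 143.12], [-76.62, 256.62], [0, 156.53], [-152.29, 152.29]. Speed limits (degrees/s): [136.94, 136.94, 159.86, 180, 180, 180].

## Interface

Orientations are given as [roll, pitch, yaw] about the fixed x, y, z axes, in that order (R = Rz(yaw) Ry(pitch) Rx(roll)).
In Python, from bench import r gives the robot as it stands. The module is installed in compiled form; this text tells all that it offers.
- The arm moves only by the tool jog_arm, never from a script. Its argument "rows" is a list of rows, each a list of 2 entries, a list of its own where there are three numbers: the shift along the tool's x, y, z in mm, then the turn, a rotation vector about the tool's x, y, z in rad. A call has 1 to 10 rows; each row is the pose to reach, as a shift and turn from the pose commanded when the call began, along the tool's axes at that moment; what a row does not reach only later rows make up. A row lasts 1/10 s, in which the tool goes at most 50 mm and 8.59 degrees, less where a joint would pass 70% of its speed; a pose out of reach is approached as far as the arm can. A call with a gripper value outside its range is refused whole. "grip" is the finger opening in mm, from 0 to 85.4, set as the call begins (left out, the last holds). The fingers move at their own pace and stop on an object; "force" is the grip in N (left out, the last holds). Time passes only in rows, so rows that repeat a pose let the fingers close. It gives the time, the measured TCP pose, the force, the opening and the grip force at its end, in the units of the state.
- r.sense(): the state, without advancing time (a new reading comes with each control period).
- r.snapshot(name): name is "scene" or "top"; returns (picture, depth): 384x512x3 uint8, blue, green, red; 384x512 float32, mm along the optical axis (not along the pixel's ray), 0 where there is no reading.
- r.camera_params(name): a dict with "fx", "fy", "cx", "cy" (pixels), "pose" (4x4, takes a point from camera to world coordinates). Camera axes: x right, y down, z forward; pixel columns grow to the right and rows downward; lengths in mm; the calibration is good to about 2 mm. A picture is of the moment at which its call begins. camera_params takes no time and is no camera call.
- r.hand_in(): hands the job in; it is judged then, once.
The state is a dict: "time": time; "joint_pos": joint angles; "qd": joint speeds; "joint_efforts": joint torques, N m; "tool_pos": TCP position; "tcp_rot": TCP orientation; "ft_force": force on the tool from outside, world axes, zero at the start; "wrist_torque": the same for the moment, N m; "finger_gap": finger opening in mm; "grip_force": force on a finger pad.
Only numpy, scipy, OpenCV 4.12 (cv2) and the standard library are available. Lean on these libraries where they do the work, as an engineer would, in place of code of your own. Each camera call takes 0.05 s, during which the arm holds its last target. There are 200 camera calls.

## Working session

There is one attempt and no reset: what is moved stays moved. The work goes in short steps, Python scripts to look and compute and a tool call to move; the robot and the scene stay as the last step left them, time stands still between calls to the robot, and variables do not carry over. Pictures are saved under pics/ and viewed, at most 10 in all, crops included, and the job is handed in when it is done.

Besides the shell and the picture viewer there is one more tool, called in YAML: its name, and indented under it one key for each argument. jog_arm: Moves the arm, as the interface text tells. Its arguments: {"type":"object","properties":{"rows":{"type":"array"},"grip":{"type":"number"},"force":{"type":"number"}},"required":["rows"]}

```bash
mkdir -p pics; cat > h.py <<'E'
import numpy as np, cv2
from bench import r
def pts(name,d):
    c=r.camera_params(name);P=np.array(c["pose"]);v,u=np.mgrid[:384,:512]
    X=np.stack([(u-c["cx"])/c["fx"]*d,(v-c["cy"])/c["fy"]*d,d],-1)
    return X@P[:3,:3].T+P[:3,3]
E
python3 - <<'E'
from h import *
for n in("scene","top"):
    p,d=r.snapshot(n);np.savez(n+"0.npz",p=p,d=d);cv2.imwrite(f"pics/{n}0.png",p)
    print(n,np.round(r.camera_params(n)["pose"],2).tolist())
print(r.sense())
E
```

```text
scene [[-0.02, 0.71, -0.7, 1178.71], [1.0, 0.01, -0.02, 23.49], [-0.01, -0.7, -0.71, 664.72], [0.0, 0.0, 0.0, 1.0]]
top [[0.0, -1.0, 0.06, 508.74], [-1.0, -0.0, -0.02, 6.34], [0.02, -0.06, -1.0, 1067.72], [0.0, 0.0, 0.0, 1.0]]
{'time': 0.1, 'joint_pos': array([ 6.68423157e+01,  7.51107836e+00,  8.53245197e+01,  1.58542439e-03,
        8.72625513e+01, -4.89384827e+00]), 'qd': array([ 0.0065564 ,  0.02093217, -0.19757387,  0.08308264,  0.08081006,
        0.11077225]), 'joint_efforts': array([ 2.15638800e-03, -5.70939231e+01, -5.01950812e+01, -1.43592683e-05,
        7.89251615e-03, -2.23262134e-05]), 'tool_pos': array([187.8113464 , 569.31045421, 230.33205849]), 'tcp_rot': array([-1.79902344e+02, -9.95082490e-03,  1.61736078e+02]), 'ft_force': array([-1.02130338,  0.31507805, -0.19218933]), 'wrist_torque': array([ 0.03867476, -0.01471886,  0.05135572]), 'grip_force': 0.0, 'finger_gap': 85.34317299087036}
```

View pics/top0.png

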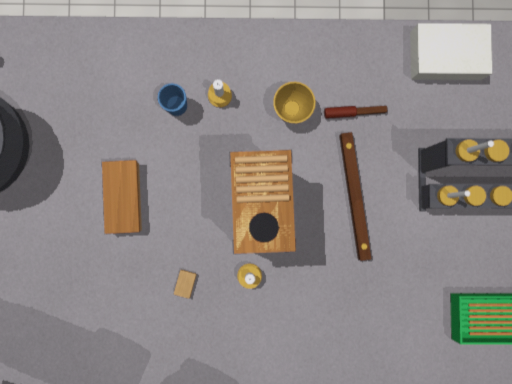

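View pics/scene0.png

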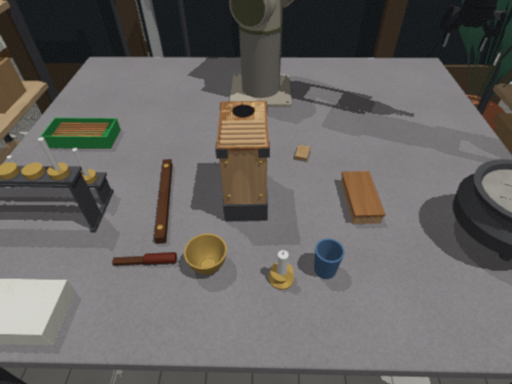

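The top view shows the box at about (263,202), the rail to its right at (355,197) (world −y), and the flat box on the left at (121,197). The short candle at (250,277) and the bowl at (295,103) stand close to the box's ends. The push goes toward −y.

```bash
cat >> h.py <<'E'
def rect(P2):
    (c,s,a)=cv2.minAreaRect(P2.astype(np.float32))
    if s[0]<s[1]: s=s[::-1];a+=90
    a=(a+90)%180-90   # long-axis direction vs world x
    return np.round(c,1),np.round(s,1),round(a,2)
def big(m):
    n,l,s,_=cv2.connectedComponentsWithStats(m.astype(np.uint8));return l==1+np.argmax(s[1:,4])
def measure(p,d,lim=None):
    X=pts("top",d);hsv=cv2.cvtColor(p,cv2.COLOR_BGR2HSV)
    m=big((X[...,2]>215)&(X[...,2]<250)&(d>0));b=rect(X[m][:,:2])
    c=r.camera_params("top");P=np.array(c["pose"])
    v,u=np.mgrid[:384,:512]
    ray=np.stack([(u-c["cx"])/c["fx"],(v-c["cy"])/c["fy"],np.ones((384,512))],-1)@P[:3,:3].T
    Y=P[:3,3]+ray*((25-P[2,3])/ray[...,2])[...,None]
    k=(X[...,2]>15)&(X[...,2]<32)&(X[...,1]<-110)&(X[...,1]>-260)&(X[...,0]>300)&(X[...,0]<650)&(d>0)
    k=big(k&(hsv[...,2]<140)&(hsv[...,1]>90)); return b,rect(Y[k][:,:2]),X
E
python3 - <<'E'
from h import *
z=np.load("top0.npz");b,ra,X=measure(z["p"],z["d"]);print("box",b,"rail",ra)
print("table z",np.median(X[300:330,330:400,2]))
H=X[...,2]
for n,(u0,u1,v0,v1) in dict(flat=(95,145,150,240),cands=(235,266,262,292),bowl=(270,320,78,128),cup=(155,192,80,118),candt=(205,235,75,112),match=(170,200,265,302),striker=(320,392,100,122)).items():
    m=H[v0:v1,u0:u1]>8;Q=X[v0:v1,u0:u1][m];print(n,Q.min(0).round(),Q.max(0).round())
# body footprint from the scene view: band points
z=np.load("scene0.npz");S=pts("scene",z["d"]);m=(S[...,2]>8)&(S[...,2]<55)&(np.abs(S[...,0]-500)<140)&(np.abs(S[...,1]+5)<75)
m=big(m);Q=S[m];print("band",Q.min(0).round(),Q.max(0).round(),Q[:,0].mean())
E
```

```text
box (array([539.7, -28.8]), array([177.8, 110.1]), 2.43) rail (array([ 536.9, -242. ]), array([229.6,  26.7]), 8.17)
table z 1.4473161271093886
flat [479.   6.   8.] [ 635.  305. 1068.]
cands [363. -36.   8.] [ 509.   16. 1068.]
bowl [ 509. -147.    8.] [ 819.    6. 1068.]
cup [509.   6.   8.] [ 788.  195. 1068.]
candt [509.   6.   8.] [ 805.   82. 1068.]
match [339.   6.   8.] [ 509.  152. 1068.]
striker [ 509. -313.    8.] [ 760.    6. 1068.]
band [624. -77.   8.] [633.  29.  55.] 628.9847914814965
```

```bash
sed -i 's/X\[...,1\]>-260/X[...,1]>-300/' h.py
python3 - <<'E'
from h import *
z=np.load("top0.npz");b,ra,X=measure(z["p"],z["d"]);print("box",b,"rail",ra)
H=X[...,2];d=z["d"]
for n,(u0,u1,v0,v1) in dict(flat=(95,145,150,240),cands=(235,266,262,292),bowl=(270,320,78,128),cup=(155,192,80,118),candt=(205,235,75,112),match=(170,200,265,302),striker=(320,392,100,122)).items():
    m=(H[v0:v1,u0:u1]>8)&(d[v0:v1,u0:u1]>0);Q=X[v0:v1,u0:u1][m];print(n,Q.min(0).round(),Q.max(0).round())
# rail screws in gold, box slat-hole
hsv=cv2.cvtColor(z["p"],cv2.COLOR_BGR2HSV)
m=big(((H>15)&(H<32)&(d>0)&(X[...,1]<-180)&(X[...,1]>-320)&(X[...,0]>370)&(X[...,0]<690)));print("rail depth",rect(X[m][:,:2]))
E
```

```text
box (array([539.7, -28.8]), array([177.8, 110.1]), 2.43) rail (array([ 536.8, -242.1]), array([229.9,  27. ]), 8.17)
flat [479. 224.   8.] [635. 305.  46.]
cands [363. -36.   8.] [412.  16.  66.]
bowl [ 711. -147.    8.] [819. -58.  66.]
cup [731. 125.   8.] [788. 195.  81.]
candt [758.  32.   8.] [805.  82.  99.]
match [339. 106.   8.] [399. 152.  23.]
striker [ 731. -313.    8.] [ 760. -174.   30.]
rail depth (array([ 556.3, -240.5]), array([271.2,  26.8]), 8.26)
```

```bash
cat >> h.py <<'E'
from scipy.spatial.transform import Rotation as R
yaw=8.2;RC=np.array([556,-240.5]);a=np.radians(yaw);T=np.array([np.cos(a),np.sin(a)]);N=np.array([-T[1],T[0]])
def goal(s,k,z,tilt=40,yw=yaw): 
    return np.r_[RC+s*T+k*N,z],R.from_euler('z',90+yw,degrees=True)*R.from_euler('x',180,degrees=True)*R.from_euler('y',-tilt,degrees=True)
def rel(g):
    q=r.sense();R0=R.from_euler('xyz',q["tcp_rot"],degrees=True)
    print("shift",R0.inv().apply(g[0]-q["tool_pos"]).round(1),"rot",(R0.inv()*g[1]).as_rotvec().round(4))
def where():
    q=r.sense();p=q["tool_pos"];e=p[:2]-RC;print("t",q["time"],"s,k,z",(e@T).round(1),(e@N).round(1),p[2].round(1),"F",q["ft_force"].round(1),q["joint_pos"].round(0))
E
python3 -c "
from h import *
g=goal(14,330,200);print(g[0],g[1].as_matrix().round(2));rel(g)"
```

```text
[522.78931911  88.12296127 200.        ] [[-0.11  0.99  0.09]
 [ 0.76  0.14 -0.64]
 [-0.64  0.   -0.77]]
shift [-468.9 -351.9   30.9] rot [ 0.3848 -0.6232  1.0621]
```

jog_arm:
  rows:
    - [[-469,-352,31],[0.385,-0.623,1.062]]
    - [[-469,-352,31],[0.385,-0.623,1.062]]
    - [[-469,-352,31],[0.385,-0.623,1.062]]
    - [[-469,-352,31],[0.385,-0.623,1.062]]
    - [[-469,-352,31],[0.385,-0.623,1.062]]
    - [[-469,-352,31],[0.385,-0.623,1.062]]
    - [[-469,-352,31],[0.385,-0.623,1.062]]
    - [[-469,-352,31],[0.385,-0.623,1.062]]
  grip: 85

```text
time: 0.9
tool_pos: [416.8, 240.5, 210.1]
tcp_rot: [-178.3, 37.5, 103.3]
ft_force: [0.8, 1.0, 0.3]
finger_gap: 84.8
grip_force: 0.0
```

```bash
python3 -c "
from h import *
where();rel(goal(14,330,200))"
```

```text
t 0.9 s,k,z -69.1 495.9 210.1 F [0.8 1.  0.3] [ 46.  10.  93. -30. 100.  34.]
shift [-130.7   71.4  111.1] rot [ 0.0263 -0.0421  0.0695]
```

jog_arm:
  rows:
    - [[-120,65,100],[0.026,-0.042,0.07]]
    - [[-120,65,100],[0.026,-0.042,0.07]]
    - [[-120,65,100],[0.026,-0.042,0.07]]
    - [[-120,65,100],[0.026,-0.042,0.07]]
    - [[-120,65,100],[0.026,-0.042,0.07]]
    - [[-120,65,100],[0.026,-0.042,0.07]]
    - [[-120,65,100],[0.026,-0.042,0.07]]

```text
time: 1.6
tool_pos: [512.8, 104.5, 201.8]
tcp_rot: [-179.9, 39.8, 98.5]
ft_force: [-0.1, 0.2, 1.2]
finger_gap: 85.2
grip_force: 0.0
```

```bash
python3 -c "
from h import *
where();rel(goal(14,315,15))"
```

```text
t 1.6 s,k,z 6.4 347.6 201.8 F [-0.1  0.2  1.2] [ 30.  10.  95. -37.  92.  26.]
shift [ 94.5   7.7 164.4] rot [ 0.0017 -0.0032  0.0047]
```

jog_arm:
  rows:
    - [[24,2,41],[0,0,0]]
    - [[48,4,82],[0,0,0]]
    - [[72,6,123],[0,-0.003,0.005]]
    - [[94,8,163],[0,-0.003,0.005]]
    - [[94,8,163],[0,-0.003,0.005]]
    - [[94,8,163],[0,-0.003,0.005]]

```text
time: 2.2
tool_pos: [524.9, 73.4, 16.6]
tcp_rot: [-180.0, 40.1, 98.3]
ft_force: [0.1, 0.1, 1.3]
finger_gap: 85.1
grip_force: 0.0
```

```bash
python3 -c "
from h import *
where();rel(goal(14,280,15));p,d=r.snapshot('scene');cv2.imwrite('pics/s1.png',p)"
```

```text
t 2.2 s,k,z 14.0 315.2 16.6 F [0.1 0.1 1.3] [ 27.  24. 100. -39.  75.  35.]
shift [-25.9  -0.   23.9] rot [0.0005 0.0012 0.0011]
```

View pics/s1.png

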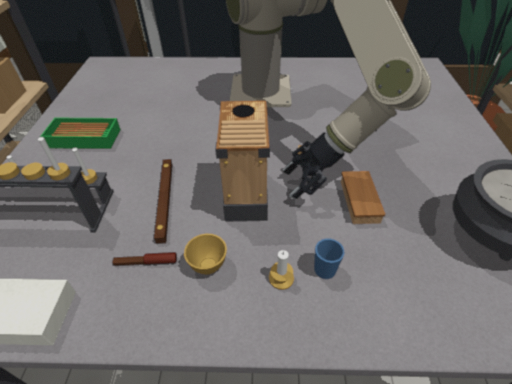

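The hand is beside the box's foot at about (310,170), clear of everything. I'll ease into contact.

jog_arm:
  rows:
    - [[-6,0,4.5],[0,0,0]]
    - [[-12,0,10],[0,0,0]]
    - [[-18,0,15],[0,0,0]]
    - [[-22,0,18.5],[0,0,0]]
    - [[-25,0,21],[0,0,0]]
    - [[-28,0,23.5],[0,0,0]]
    - [[-31,0,26],[0,0,0]]
    - [[-34,0,28.5],[0,0,0]]
    - [[-37,0,31],[0,0,0]]
    - [[-40,0,33.5],[0,0,0]]

```text
time: 3.25
tool_pos: [532.8, 21.8, 16.4]
tcp_rot: [179.9, 39.9, 98.1]
ft_force: [-3.7, 6.4, 1.9]
finger_gap: 85.0
grip_force: 3.6
```

```bash
python3 -c "
from h import *
where();p,d=r.snapshot('scene');cv2.imwrite('pics/s2.png',p[60:260,130:400].repeat(2,0).repeat(2,1))"
```

```text
t 3.25 s,k,z 14.4 262.9 16.4 F [-3.7  6.4  1.9] [ 22.  22. 103. -41.  72.  33.]
```

View pics/s2.png

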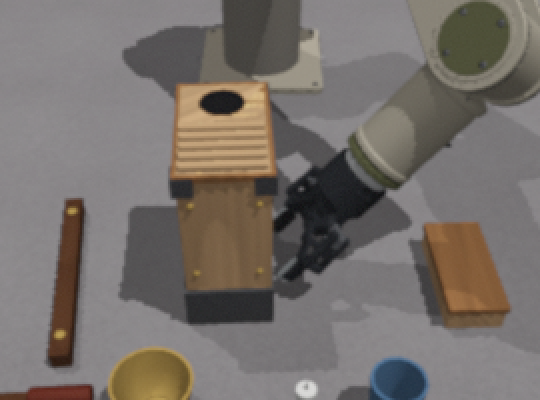

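The fingertips now touch the band at the foot, with about 7 N, and the gripper body stays clear. I'll continue.

jog_arm:
  rows:
    - [[-3,0,2.6],[0,0,0]]
    - [[-6,0,5.1],[0,0,0]]
    - [[-9,0,7.7],[0,0,0]]
    - [[-12,0,10.2],[0,0,0]]
    - [[-15,0,12.7],[0,0,0]]
    - [[-18,0,15.2],[0,0,0]]
    - [[-21,0,17.7],[0,0,0]]
    - [[-24,0,20.2],[0,0,0]]
    - [[-27,0,22.7],[0,0,0]]
    - [[-30,0,25.2],[0,0,0]]

```text
time: 4.3
tool_pos: [539.0, -16.6, 16.4]
tcp_rot: [179.8, 39.9, 98.1]
ft_force: [-0.4, 7.5, 1.1]
finger_gap: 85.3
grip_force: 3.8
```

jog_arm:
  rows:
    - [[-3,0,2.6],[0,0,0]]
    - [[-6,0,5.1],[0,0,0]]
    - [[-9,0,7.7],[0,0,0]]
    - [[-12,0,10.2],[0,0,0]]
    - [[-15,0,12.7],[0,0,0]]
    - [[-18,0,15.2],[0,0,0]]
    - [[-21,0,17.7],[0,0,0]]
    - [[-24,0,20.2],[0,0,0]]
    - [[-27,0,22.7],[0,0,0]]
    - [[-30,0,25.2],[0,0,0]]

```text
time: 5.3
tool_pos: [544.6, -55.4, 16.4]
tcp_rot: [179.8, 39.9, 98.1]
ft_force: [-0.7, 7.1, 1.4]
finger_gap: 85.0
grip_force: 3.9
```

```bash
cat >> h.py <<'E'
def boxnow(f=None):
    p,d=r.snapshot("top");b,_,X=measure(p,d);e=b[0]-RC;print("box",b,"s,k",(e@T).round(1),(e@N).round(1))
    if f: cv2.imwrite(f,p)
E
python3 -c "
from h import *
where();boxnow()"
```

```text
t 5.3 s,k,z 15.1 184.9 16.4 F [-0.7  7.1  1.4] [ 14.  19. 106. -44.  67.  28.]
box (array([ 557.3, -105.6]), array([178.2, 110.3]), 8.27) s,k 20.5 133.3
```

jog_arm:
  rows:
    - [[-3,0,2.6],[0,0,0]]
    - [[-6,0,5.1],[0,0,0]]
    - [[-9,0,7.6],[0,0,0]]
    - [[-12,0,10.1],[0,0,0]]
    - [[-15,0,12.6],[0,0,0]]
    - [[-18,0,15.1],[0,0,0]]
    - [[-21,0,17.6],[0,0,0]]
    - [[-24,0,20.1],[0,0,0]]
    - [[-27,0,22.6],[0,0,0]]
    - [[-30,0,25.2],[0,0,0]]

```text
time: 6.35
tool_pos: [550.2, -94.2, 16.4]
tcp_rot: [179.8, 39.9, 98.1]
ft_force: [-0.6, 7.2, 1.4]
finger_gap: 84.9
grip_force: 4.1
```

jog_arm:
  rows:
    - [[-2,0,1.7],[0,0,0]]
    - [[-4,0,3.4],[0,0,0]]
    - [[-6,0,5],[0,0,0]]
    - [[-8,0,6.7],[0,0,0]]
    - [[-10,0,8.4],[0,0,0]]
    - [[-12,0,10.1],[0,0,0]]
    - [[-14,0,11.7],[0,0,0]]

```text
time: 7.05
tool_pos: [552.8, -112.2, 16.4]
tcp_rot: [179.8, 39.9, 98.1]
ft_force: [-1.5, 7.7, 1.3]
finger_gap: 85.2
grip_force: 3.9
```

```bash
python3 -c "
from h import *
where();boxnow()"
```

```text
t 7.05 s,k,z 15.1 127.4 16.4 F [-1.5  7.7  1.3] [  7.  18. 107. -46.  63.  24.]
box (array([ 565.4, -162.4]), array([178.2, 110.7]), 8.39) s,k 20.4 76.0
```

~10 mm to go; small steps, watching the force.

jog_arm:
  rows:
    - [[-1,0,0.8],[0,0,0]]
    - [[-2,0,1.7],[0,0,0]]
    - [[-3,0,2.5],[0,0,0]]
    - [[-4,0,3.4],[0,0,0]]
    - [[-5,0,4.2],[0,0,0]]
    - [[-5.5,0,4.6],[0,0,0]]

```text
time: 7.7
tool_pos: [553.8, -119.3, 16.4]
tcp_rot: [179.8, 39.9, 98.1]
ft_force: [-1.3, 8.3, 0.8]
finger_gap: 84.9
grip_force: 4.0
```

jog_arm:
  rows:
    - [[-0.5,0,0.4],[0,0,0]]
    - [[-1,0,0.8],[0,0,0]]
    - [[-1.5,0,1.2],[0,0,0]]
    - [[-2,0,1.6],[0,0,0]]

```text
time: 8.1
tool_pos: [554.1, -121.8, 16.4]
tcp_rot: [179.8, 39.9, 98.1]
ft_force: [-1.0, 8.9, 0.9]
finger_gap: 85.1
grip_force: 3.9
```

jog_arm:
  rows:
    - [[-0.4,0,0.3],[0,0,0]]
    - [[-0.8,0,0.6],[0,0,0]]
    - [[-1.1,0,0.9],[0,0,0]]
    - [[-1.1,0,0.9],[0,0,0]]

```text
time: 8.5
tool_pos: [554.4, -122.6, 16.4]
tcp_rot: [179.8, 39.9, 98.1]
ft_force: [-1.7, 11.5, 1.8]
finger_gap: 85.2
grip_force: 5.9
```

jog_arm:
  rows:
    - [[-0.4,0,0.3],[0,0,0]]
    - [[-0.8,0,0.6],[0,0,0]]
    - [[-1.1,0,0.9],[0,0,0]]
    - [[-1.1,0,0.9],[0,0,0]]

```text
time: 8.9
tool_pos: [554.5, -122.8, 16.3]
tcp_rot: [179.8, 39.8, 98.1]
ft_force: [-5.7, 22.4, 6.8]
finger_gap: 84.7
grip_force: 11.2
```

```bash
python3 -c "
from h import *
where();boxnow()"
```

```text
t 8.9 s,k,z 15.3 116.7 16.3 F [-5.7 22.4  6.8] [  6.  18. 108. -46.  62.  23.]
box (array([ 566.9, -172.6]), array([177.8, 110.5]), 8.18) s,k 20.5 65.7
```

Seated: the force rose to 22 N with no further travel. I'll back off.

jog_arm:
  rows:
    - [[1,0,-0.8],[0,0,0]]
    - [[3,0,-2.5],[0,0,0]]
    - [[8,0,-6.7],[0,0,0]]
    - [[20,0,-17],[0,0,0]]
    - [[40,0,-34],[0,0,0]]
    - [[65,0,-56],[0,0,0]]
    - [[65,0,-90],[0,0,0]]
    - [[65,0,-130],[0,0,0]]
    - [[65,0,-170],[0,0,0]]
    - [[65,0,-210],[0,0,0]]

```text
time: 9.95
tool_pos: [526.8, 59.0, 136.8]
tcp_rot: [179.9, 40.0, 98.2]
ft_force: [0.5, -0.5, -0.2]
finger_gap: 85.0
grip_force: 0.0
```

```bash
python3 -c "
from h import *
where();boxnow('pics/top2.png')
p,d=r.snapshot('scene');cv2.imwrite('pics/s3.png',p[60:280,80:350].repeat(2,0).repeat(2,1))"
```

```text
t 9.95 s,k,z 13.8 300.6 136.8 F [ 0.5 -0.5 -0.2] [ 25.  12.  99. -38.  84.  27.]
box (array([ 566.9, -173. ]), array([178.2, 110.9]), 8.15) s,k 20.4 65.3
```

View pics/s3.png

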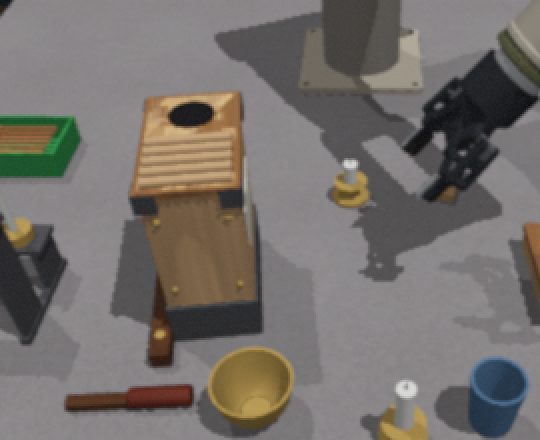

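View pics/top2.png

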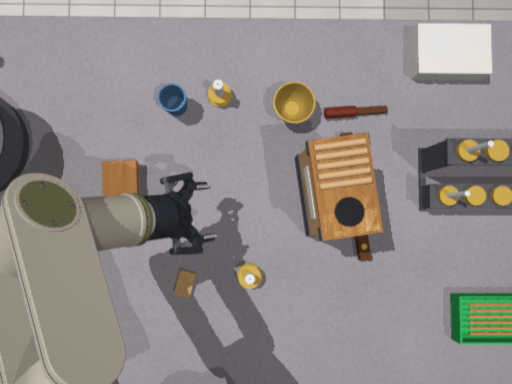

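The top view shows the box upright against the rail at (345,188), with the rail showing past both its ends at (346,135) and (364,258). The bowl at (295,103), the candle at (250,277) and the other loose things have not moved, and the hand is well clear.

```bash
python3 -c "
from bench import r
print(r.hand_in())"
```

```text
the job is handed in; nothing more can be done
None
```

The offering box was slid upright against the stop rail, its broad side flush and within the rail's ends; the hand is clear, nothing else moved, and the job was handed in at about 10 s.

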